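# Bed the die and set the guide cap of an eyelet setter

### The job

A new die has been fitted to the green eyelet setter: bed it by knocking the sprung ram well down with a brisk blow of the mallet, then set the mallet back down on the bench without dropping it. Now screw the knurled brass guide cap down (clockwise) until it bottoms out, back it off a quarter turn so that the ram runs free, and finish still gripping the cap there, so that it cannot creep while I nip up its lock screw. Leave the other things on the bench where they are.

Things in the scene. Friction and masses are not known exactly. Their poses are not given: they have to be found in the camera images.
- setter: the eyelet setter, bolted to the bench: green cast C-frame, foot 150 x 100 x 16 mm, an upright column and arm (top 94 mm above the bench) on its +x side, and an upright guide barrel 38 mm across whose shoulder is 106 mm above the bench. Origin on the bench, on the vertical axis shared by barrel, cap, ram and anvil; z up. It never moves in an episode, but stands elsewhere and turned differently each time
- ram_top (a point): centre of the flat top of the ram's steel striking head (22 mm across, 10 mm thick), which stands out above the cap on the setter's axis; 166 mm above the bench when the ram is up
- ram_slide (a joint): how far the ram has been driven down, in m: 0 up (its spring returns it there when let go), 0.016 fully down, die on the anvil. The return spring is light: about 1 N to start and 2.5 N fully down
- ram: the sprung steel ram with its striking head; moves only up and down. Its origin is not on its surface (on the setter's axis, at bench level when up): use ram_top
- guide_cap: the knurled brass guide cap around the ram, 42 mm across, 28 mm tall, with a red stripe from its centre to its +x side. Origin at the centre of its underside, 106 mm above the bench when bottomed; z up. Around and below it the fingers are free down to 95 mm above the bench; the ram's head stands up to 32 mm above its top
- cap_turn (a joint): turn of the guide cap in rad: 0 bottomed on the barrel's shoulder (a hard stop), growing as it is unscrewed (anticlockwise seen from above). Right-hand thread, 4 mm a turn; it starts 3.0 to 5.0 rad up the thread. It turns stiffly (0.06 N m) and stays where it is left
- mallet: nylon-faced mallet, about 0.5 kg (varies), that starts standing on one face of its head: head 50 mm across, 70 mm tall, white faces and blue body; the level wooden handle (24 mm wide, 28 mm high, its centre line 35 mm above the lower face) runs towards the mallet's -x to 174 mm from the head's axis. Origin at the centre of the head's lower face; z up along the head's axis. Centre of mass 11 mm towards the handle from the head's axis
- mallet_grip (a point): point on the centre line of the mallet's handle, 45 mm from the head's axis and 35 mm above the head's lower face. Held much farther from the head, or struck against the ram's stop, the mallet pivots in the fingers
- cone_lime: bystander, to be left alone: lime-green thread cone, 81 mm across, 150 mm tall; origin at the centre of its underside
- cone_cream: bystander, to be left alone: cream thread cone, 81 mm across, 150 mm tall; origin at the centre of its underside
- oil_bottle: bystander, to be left alone: yellow machine-oil bottle with a red cap, 52 mm across, 130 mm tall; origin at the centre of its underside
- die_large: bystander, to be left alone: spare steel die standing on the bench, 28 mm across, 44 mm tall; origin at the centre of its underside
- die_small: bystander, to be left alone: spare steel die standing on the bench, 20 mm across, 44 mm tall; origin at the centre of its underside
- eyelet_tray: bystander, to be left alone: black two-compartment tray of eyelets, 120 x 85 x 28 mm; origin at the centre of its underside
- marker: bystander, to be left alone: blue marker pen lying down, 133 mm long; origin at the centre of its underside
- highlighter: bystander, to be left alone: green highlighter lying down, 114 mm long; origin at the centre of its underside
There are look-alikes about, which are no part of the job. Leave any pink look-alike of the setter alone. What is shaped like the mallet but orange is not meant.

How it is judged (in metres and radians):
On the way, in this order (a step that is already met when the one before it is completed fails the run):
1. a moving blow of the mallet (not a slow push) drives the ram down by more than 7 of its 16 mm (value of joint ram_slide above 0.007 m and velocity of joint ram_slide above 0.04 m/s and contact force between mallet and ram above 0.5 N).
2. the ram has sprung back up and the mallet lies still on the bench, let go (value of joint ram_slide below 0.002 m and contact force between the fingers and mallet below 0.1 N and linear speed of mallet below 0.03 m/s and height (world z) of mallet_grip below 0.06 m and height (world z) of mallet below 0.075 m), for 0.2 s.
3. the guide cap is screwed down until it bottoms out (value of joint cap_turn below 0.08 rad), for 0.1 s.
At the end, for the whole second after the job is handed in: The cap stands a quarter turn (70 to 110 degrees) back from bottomed, not turning, gripped by the fingers with more than 3 N; the ram is up (within 2 mm), and the mallet lies still on the bench, not touched by the fingers (all of step 2 and value of joint cap_turn between 1.22 and 1.92 rad and velocity of joint cap_turn between -0.1 and 0.1 rad/s and contact force between the fingers and guide_cap above 3 N); the arm keeps its last pose, push and grip.
It fails at once if another thing on the bench is moved by more than 3 cm (distance of any of cone_lime, cone_cream, oil_bottle, die_large, die_small, eyelet_tray, marker, highlighter from where it was at the start of the episode above 0.03 m).
It fails at once if the mallet is dropped or thrown: it moves faster than 0.6 m/s while out of the fingers (linear speed of mallet above 0.6 m/s and contact force between the fingers and mallet below 0.02 N).
It also fails if it takes over 72 s, if anything falls off the work surface, if the arm or the gripper's body presses on something with over 40 N, if the wrist force passes 120 N, or if a joint passes its speed limit or range.

### The arm

A 6-joint arm with a two-finger parallel gripper is mounted at the origin on the work surface. World frame = base frame: x ahead of the robot, y to its left, z up, the work surface at z = 0. Lengths are in m, angles in degrees, forces in N, time in s.
With the tool pointing down it reaches from about 0.375 to 0.9 m from the base axis. Payload 3.1 kg.
Tool frame: the origin (TCP) lies at the very end of the fingers, on their centre line; the grasp point (between the pads) lies 19 mm behind it; z points along the fingers, y is the line along which they close (so a half turn about z gives the same grasp; the last joint's range is limited). The gripper opens to 87 mm and grips with 3 to 60 N. Pads are 19 mm wide; open, the fingers measure 117 mm over their backs; the gripper's body (75 mm by 190 mm) begins 51 mm behind the grasp point.
Start: joints at [-87.462, 30.224, 82.088, -0, 67.689, -10.227], TCP at [0.138, -0.61, 0.223] pointing down, gripper open.
Joint ranges: [-176.69, 176.69], [-43.24, 126.21], [12.49, 139.97], [-82, 262], [0, 151.66], [-163.58, 163.58]. Speed limits (degrees/s): [159.86, 159.86, 180, 180, 180, 180].

### API

Orientations are given as a 3x3 rotation matrix whose columns are the frame's x, y, z axes.
In Python, from rig import bot, imaging gives the robot as it stands.
- The arm moves only by the tool drive_tool, never from a script. Its argument "deltas" is text: rows parted by semicolons, each of 5 numbers parted by spaces: the finger opening in mm, from 0 to 87, then the shift along the world's x, y, z in mm, then the turn about the world's z in rad. In form: jaw dx dy dz twist; .... A call has 1 to 12 rows; each row is the pose to reach, as a shift and turn from the pose commanded when the call began; what a row does not reach only later rows make up. A row lasts 1/10 s, in which the tool goes at most 50 mm and 8.59 degrees, less where a joint would pass 70% of its speed; a pose out of reach is approached as far as the arm can. A call with a gripper value outside its range is refused whole. The fingers move at their own pace and stop on an object; the grip force is fixed at half the most. Time passes only in rows, so rows that repeat a pose let the fingers close. It gives the time, the measured TCP pose, the force, the opening and the grip force at its end, in the units of the state.
- bot.read_state(): the state, without advancing time (a new reading comes with each control period).
- imaging.capture(name): name is "side" or "top"; returns the picture (384x512x3 uint8, red, green, blue); there is no depth.
- imaging.camera_model(name): a dict with "fx", "fy", "cx", "cy" (pixels), "T" (4x4, takes a point from camera to world coordinates). Camera axes: x right, y down, z forward; pixel columns grow to the right and rows downward; lengths in m; the calibration is good to about 2 mm. A picture is of the moment at which its call begins. camera_model takes no time and is no camera call.
- bot.hand_in(): hands the job in; it is judged then, once.
The state is a dict: "time_s": time; "joint_positions": joint angles; "qvel": joint speeds; "tau": joint torques, N m; "position": TCP position; "tcp_rot": TCP orientation; "force": force on the tool from outside, world axes, zero at the start; "moment": the same for the moment, N m; "opening": opening from 0.0 (shut) to 1.0 (fully open); "grasp_force": force on a finger pad.
Only numpy, scipy, OpenCV 4.12 (cv2) and the standard library are available. Lean on these libraries where they do the work, as an engineer would, in place of code of your own. Each camera call takes 0.05 s, during which the arm holds its last target. There are 200 camera calls.

## Working session

There is one attempt and no reset: what is moved stays moved. The work goes in short steps, Python scripts to look and compute and a tool call to move; the robot and the scene stay as the last step left them, time stands still between calls to the robot, and variables do not carry over. Pictures are saved under pics/ and viewed, at most 10 in all, crops included, and the job is handed in when it is done.

Besides the shell and the picture viewer there is one more tool, called after "Request:" as name(argument=value, ...) on one line, values as JSON. drive_tool: Moves the arm, as the interface text tells. Its arguments: {"type":"object","properties":{"deltas":{"type":"string"}},"required":["deltas"]}

```bash
mkdir -p pics; ls; python3 - <<'E'
from rig import bot, imaging
import cv2, numpy as np
np.set_printoptions(precision=4,suppress=True)
for n in ("side","top"):
    im=imaging.capture(n); cv2.imwrite(f"pics/{n}0.png",cv2.resize(im[:,:,::-1],(768,576),interpolation=cv2.INTER_CUBIC)); np.save(f"{n}0.npy",im)
    m=imaging.camera_model(n); print(n,m["fx"],m["fy"],m["cx"],m["cy"]); print(np.array(m["T"]))
s=bot.read_state(); print({k:np.round(v,4) for k,v in s.items()})
E
```

```text
pics
side 360.6990666678453 360.6990666678453 259.3456074065247 191.9718531078548
[[-0.8677 -0.3764  0.3247  0.2124]
 [-0.4968  0.6352 -0.5914  0.5912]
 [ 0.0164 -0.6745 -0.7381  0.9239]
 [ 0.      0.      0.      1.    ]]
top 372.3229591077289 372.3229591077289 252.5595236923824 190.28871009614892
[[ 0.0275 -0.9887  0.1473  0.3615]
 [-0.9996 -0.028  -0.0014 -0.0182]
 [ 0.0055 -0.1472 -0.9891  1.3757]
 [ 0.      0.      0.      1.    ]]
{'time_s': np.float64(0.1), 'joint_positions': array([-87.4623,  30.2753,  82.1477,   0.001 ,  67.6903, -10.2269]), 'qvel': array([-0.0156, -0.1542, -0.184 , -0.0881, -0.058 ,  0.0269]), 'tau': array([ -0.0004, -44.0984, -17.7151,   0.0634,   0.0534,  -0.0001]), 'position': array([ 0.1381, -0.6089,  0.2217]), 'tcp_rot': array([[ 0.9753,  0.2209, -0.0001],
       [ 0.2209, -0.9753,  0.002 ],
       [ 0.0004, -0.0019, -1.    ]]), 'force': array([-0.3313,  0.5456, -0.6606]), 'moment': array([ 0.0049, -0.0164,  0.0174]), 'grasp_force': np.float64(0.0), 'opening': np.float64(1.0003)}
```

View pics/side0.png

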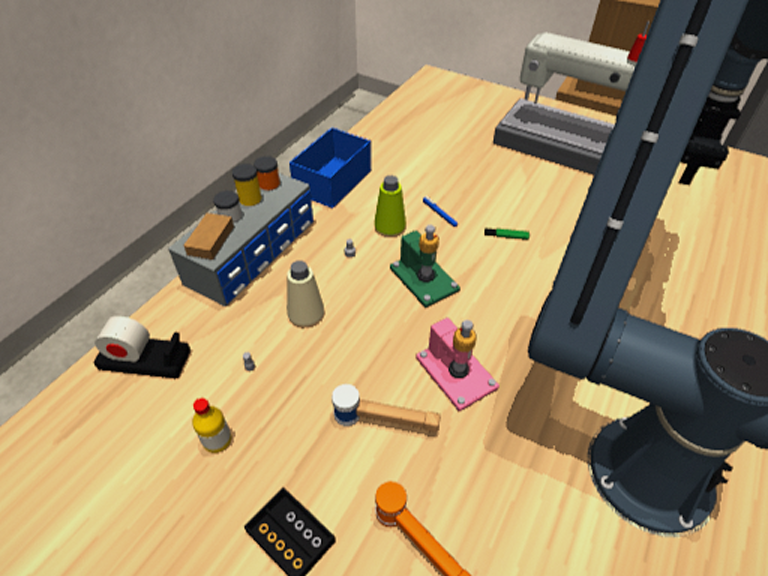

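View pics/top0.png

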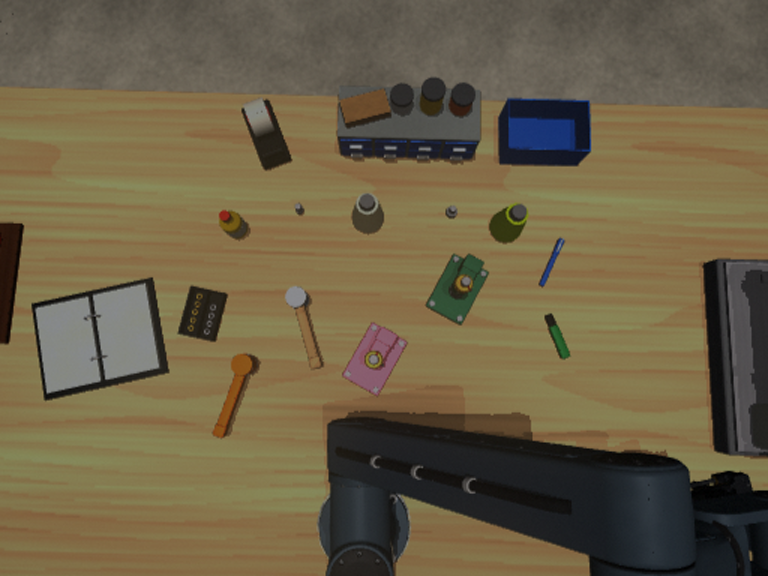

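The side view shows two setters, green at (425,265) and pink at (458,365), and two mallets, white/blue at (345,403) and orange at (392,500). In the top view they are: green (460,288), pink (375,358), white mallet (297,297) and orange (241,365). The green setter and the white-faced blue mallet fit the description. I'll confirm both in a crop and measure them.

```bash
cat > h.py <<'E'
import numpy as np, cv2
from rig import bot, imaging
np.set_printoptions(precision=4,suppress=True)
def ray(n,u,v):
    m=imaging.camera_model(n);T=np.array(m["T"])
    d=T[:3,:3]@np.array([(u-m["cx"])/m["fx"],(v-m["cy"])/m["fy"],1]);return T[:3,3],d/np.linalg.norm(d)
def plane(n,p,z):
    o,d=ray(n,*p);return o+d*(z-o[2])/d[2]
def tri(ps,pt):
    (a,d),(b,e)=ray("side",*ps),ray("top",*pt)
    k=np.linalg.lstsq(np.c_[d,-e],b-a,rcond=None)[0];p,q=a+k[0]*d,b+k[1]*e
    return (p+q)/2,np.linalg.norm(p-q)
def proj(n,P):
    m=imaging.camera_model(n);T=np.array(m["T"]);c=T[:3,:3].T@(np.asarray(P)-T[:3,3])
    return np.array([m["fx"]*c[0]/c[2]+m["cx"],m["fy"]*c[1]/c[2]+m["cy"]])
def blobs(im,box,f,amin=8):
    x0,y0,x1,y1=box;hsv=cv2.cvtColor(im,cv2.COLOR_RGB2HSV)[y0:y1,x0:x1].astype(int)
    n,l,s,c=cv2.connectedComponentsWithStats(f(*hsv.transpose(2,0,1)).astype(np.uint8))
    return [(s[i,4],c[i]+[x0,y0],s[i,:4]+[x0,y0,0,0]) for i in np.argsort(-s[:,4]) if i and s[i,4]>=amin]
E
python3 - <<'E'
from h import *
S,Tp=np.load("side0.npy"),np.load("top0.npy")
white=lambda h,s,v:(s<45)&(v>120)
brass=lambda h,s,v:(h>12)&(h<28)&(s>110)&(v>70)
grey=lambda h,s,v:(s<60)&(v>60)
for nm,f,bs,bt in(("white",white,(215,250,245,285),(185,185,210,208)),("brass",brass,(272,145,298,180),(298,178,318,202)),("grey",grey,(276,145,298,166),(298,178,318,202))):
    for n,im,b in(("side",S,bs),("top",Tp,bt)):
        print(nm,n,[(int(a),np.round(c,1),r.tolist()) for a,c,r in blobs(im,b,f)[:3]])
q=lambda im,x,y,w=64,h=48:cv2.resize(im[y:y+h,x:x+w],(400,300),interpolation=cv2.INTER_CUBIC)
o=np.vstack([np.hstack([q(S,256,145,76,57),q(Tp,276,165)]),np.hstack([q(S,215,245,84,63),q(Tp,175,185,84,63)])])
cv2.imwrite("pics/crop1.png",o[:,:,::-1])
E
```

```text
white side [(238, array([229.9, 264. ]), [221, 256, 18, 18])]
white top [(144, array([196.5, 197.3]), [190, 191, 14, 14])]
brass side [(220, array([288.9, 160. ]), [280, 145, 18, 27]), (28, array([281.7, 148.9]), [278, 145, 9, 10]), (13, array([295.3, 174.2]), [293, 171, 5, 7])]
brass top [(51, array([306.9, 189.3]), [303, 183, 10, 12]), (10, array([313.6, 188.6]), [313, 185, 2, 7])]
grey side [(41, array([286.2, 153.7]), [284, 150, 6, 10])]
grey top [(26, array([310.4, 187.1]), [308, 185, 6, 6])]
```

View pics/crop1.png

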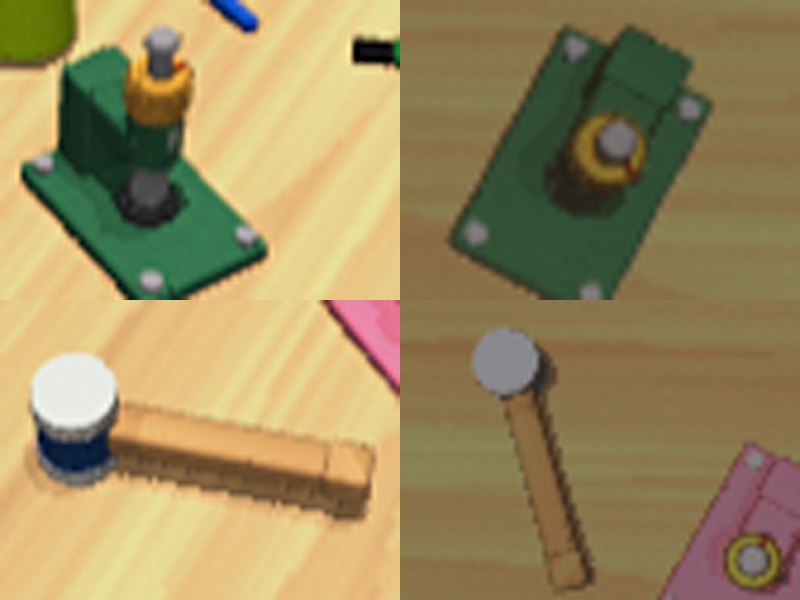

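The crop confirms it: a green setter with a brass cap, ram head top at about full-frame side (286.5,151.5) and top (310.5,186.6), and a mallet with a white face and blue body, face centre at about side (230,263.3) and top (196.7,197.4). Now I'll triangulate.

```bash
python3 - <<'E'
from h import *
c=lambda X,Y,x,y,w:(x+(X+.5)*w/400-.5,y+(Y+.5)*w/400-.5)
print("ramtop",tri(c(163,37,256,145,76),c(218,138,276,165,64)))
print("malletTop",tri(c(75,388-300,215,245,84),c(106,61,175,185,84)))
mt=plane("top",c(106,61,175,185,84),.07); he=plane("top",c(168,283,175,185,84),.049); hm=plane("top",c(121,110,175,185,84),.049)
print(mt,he,hm,np.linalg.norm((he-mt)[:2]),np.degrees(np.arctan2(*(he-mt)[1::-1])),np.degrees(np.arctan2(*(he-hm)[1::-1])))
b=[plane("top",c(X,Y,276,165,64),.018) for X,Y in((175,46),(288,108),(75,232),(191,292))]
print(np.array(b)); d=b[0]+b[1]-b[2]-b[3]; print("centre",sum(b)/4,"yaw",np.degrees(np.arctan2(d[1],d[0])))
# neighbours footprints
for nm,p in(("lime",(520/1.5,212/1.5)),):print(plane("top",p,.15))
print("pink ram",plane("top",(374/1.5,359/1.5),.166))
E
```

```text
ramtop (array([ 0.5583, -0.2103,  0.1663]), np.float64(0.0015513795318215918))
malletTop (array([0.5246, 0.1755, 0.0731]), np.float64(0.00020409010692098702))
[0.5249 0.1759 0.07  ] [0.3633 0.125  0.049 ] [0.4908 0.1659 0.049 ] 0.1693935605925158 -162.50986960865583 -162.18937590071647
[[ 0.6379 -0.2078  0.018 ]
 [ 0.6024 -0.2751  0.018 ]
 [ 0.5249 -0.1498  0.018 ]
 [ 0.4915 -0.2182  0.018 ]]
centre [ 0.5642 -0.2127  0.018 ] yaw -27.134454689287466
[ 0.7212 -0.3351  0.15  ]
pink ram [ 0.3816 -0.0139  0.166 ]
```

The mallet is at (0.525,0.176) with yaw about 17.7°, and its face triangulates to z≈0.073, which fits the text. The setter axis is at (0.558,-0.210) with ram top z 0.166, and the stripe puts the cap about 258° (4.5 rad) up the thread. I'm moving towards the mallet grip at (0.482,0.162), going round outside the inner reach limit.

Request:
drive_tool(deltas="87 262 260 0 0.085;87 262 260 0 0.085;87 262 260 0 0.085;87 262 260 0 0.085;87 262 260 0 0.085;87 262 260 0 0.085;87 262 260 0 0.085;87 262 260 0 0.085;87 262 260 0 0.085")

```text
time_s: 1.0
position: [0.4016, -0.3467, 0.2222]
tcp_rot: [[0.952, 0.307, -0.0], [0.307, -0.952, 0.001], [0.0, -0.001, -1.0]]
force: [-1.1, 0.0, 0.0]
opening: 1.002
grasp_force: 0.0
```

Request:
drive_tool(deltas="87 82 512 -60 0;87 82 512 -60 0;87 82 512 -20 0;87 82 512 -20 0;87 82 512 -20 0;87 82 512 -20 0;87 82 512 -20 0;87 82 512 -20 0;87 82 512 -20 0;87 82 512 -20 0;87 82 512 -20 0;87 82 512 -20 0")

```text
time_s: 2.2
position: [0.4827, 0.1639, 0.2023]
tcp_rot: [[0.952, 0.306, 0.001], [0.306, -0.952, -0.0], [0.001, 0.0, -1.0]]
force: [0.5, -1.0, 0.5]
opening: 0.997
grasp_force: 0.0
```

Request:
drive_tool(deltas="87 -1 -2 -50 0;87 -1 -2 -100 0;87 -1 -2 -140 0;87 -1 -2 -165 0;87 -1 -2 -180 0;87 -1 -2 -187 0;87 -1 -2 -187 0;87 -1 -2 -187 0")

```text
time_s: 3.0
position: [0.4818, 0.1597, 0.0161]
tcp_rot: [[0.953, 0.302, 0.001], [0.302, -0.953, -0.0], [0.001, 0.0, -1.0]]
force: [-0.4, 0.7, 0.8]
opening: 1.002
grasp_force: 0.0
```

```bash
python3 - <<'E'
from h import *
S,T=imaging.capture("side"),imaging.capture("top")
q=lambda im,x,y,w,h:cv2.resize(im[y:y+h,x:x+w],(400,300),interpolation=cv2.INTER_CUBIC)
cv2.imwrite("pics/grip.png",np.hstack([q(S,205,225,120,90),q(T,155,165,120,90)])[:,:,::-1])
E
```

```text
(no output)
```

View pics/grip.png

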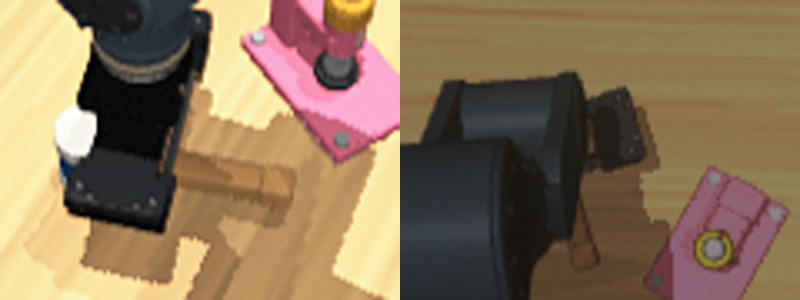

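The gripper straddles the handle next to the head: white face at left in the side crop (75,130), handle running out at (240,180). Closing and lifting.

Request:
drive_tool(deltas="10 0 0 0 0;10 0 0 0 0;10 0 0 0 0;10 0 0 0 0;10 0 0 0 0;10 0 0 0 0;10 0 0 0 0;10 0 0 0 0;10 0 0 0 0;10 0 0 0 0")

```text
time_s: 4.1
position: [0.4809, 0.1605, 0.0155]
tcp_rot: [[0.953, 0.303, -0.0], [0.303, -0.953, 0.0], [-0.0, -0.0, -1.0]]
force: [-0.9, 1.5, 0.3]
opening: 0.27
grasp_force: 29.8
```

Request:
drive_tool(deltas="10 0 0 10 0;10 0 0 30 0;10 0 0 60 0;10 0 0 100 0;10 0 0 140 0;10 0 0 180 0;10 0 0 205 0;10 0 0 205 0;10 0 0 205 0;10 0 0 205 0")

```text
time_s: 5.1
position: [0.4788, 0.1602, 0.2183]
tcp_rot: [[0.953, 0.303, -0.006], [0.303, -0.953, -0.001], [-0.006, -0.001, -1.0]]
force: [-0.3, 0.9, -6.2]
opening: 0.274
grasp_force: 30.0
```

Request:
drive_tool(deltas="10 2 -20 0 0;10 5 -55 0 0;10 9 -100 0 0;10 13 -145 0 0;10 17 -190 0 0;10 21 -235 0 0;10 25 -280 0 0;10 29 -325 0 0;10 32 -360 0 0;10 34 -380 0 0;10 34 -386 0 0;10 34 -386 0 0")

```text
time_s: 6.3
position: [0.5142, -0.2251, 0.2189]
tcp_rot: [[0.953, 0.302, -0.003], [0.302, -0.953, 0.003], [-0.002, -0.003, -1.0]]
force: [0.2, 0.1, -6.0]
opening: 0.273
grasp_force: 30.0
```

```bash
python3 - <<'E'
from h import *
S,T=imaging.capture("side"),imaging.capture("top")
cv2.imwrite("pics/pre.png",np.hstack([cv2.resize(im[y:y+h,x:x+w],(400,300),interpolation=cv2.INTER_CUBIC) for im,x,y,w,h in((S,230,110,120,90),(T,250,140,120,90))])[:,:,::-1])
for p in((.5583,-.2103,.203),(.5583,-.2103,.166),(.5583,-.2103,.273)):print(proj("side",p),proj("top",p))
s=bot.read_state();print(s["position"],s["force"])
E
```

```text
[287.1674 142.6098] [312.3502 185.0874]
[286.3132 151.6428] [310.5029 186.8968]
[288.9032 124.255 ] [316.1754 181.3406]
[ 0.5142 -0.2235  0.2196] [ 0.1721  0.1362 -6.1077]
```

View pics/pre.png

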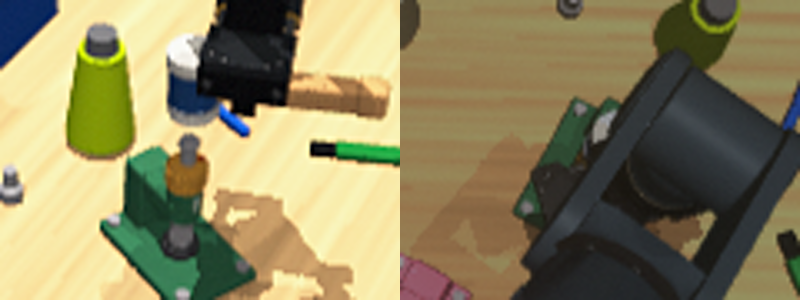

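The head hangs right over the ram: lower face at side-crop (190,110), ram top at (188,140), about 37 mm gap. Strike briskly to about 11 mm of travel, then lift straight back.

Request:
drive_tool(deltas="10 0 0 -12 0;10 0 0 -28 0;10 0 0 -48 0;10 0 0 -48 0;10 0 0 -35 0;10 0 0 -15 0;10 0 0 0 0;10 0 0 0 0")

```text
time_s: 7.2
position: [0.5172, -0.2264, 0.2246]
tcp_rot: [[0.953, 0.304, 0.007], [0.304, -0.953, -0.005], [0.005, 0.006, -1.0]]
force: [0.2, -1.0, -5.8]
opening: 0.27
grasp_force: 30.0
```

```bash
python3 - <<'E'
from h import *
S=imaging.capture("side")
cv2.imwrite("pics/post.png",cv2.resize(S[110:200,230:350],(400,300),interpolation=cv2.INTER_CUBIC)[:,:,::-1])
E
```

```text
(no output)
```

View pics/post.png

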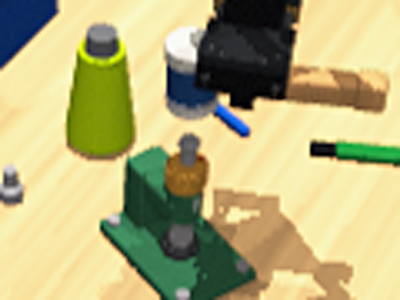

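No visible pivot in the fingers, and the ram is back up. I'll strike once more, ending the call at the bottom so I can read the depth and force.

Request:
drive_tool(deltas="10 0 0 -10 0;10 0 0 -28 0;10 0 0 -50 0;10 0 0 -50 0")

```text
time_s: 7.65
position: [0.514, -0.2247, 0.1677]
tcp_rot: [[0.953, 0.302, -0.004], [0.302, -0.953, 0.003], [-0.002, -0.004, -1.0]]
force: [-1.4, 0.3, -2.2]
opening: 0.27
grasp_force: 30.0
```

```bash
python3 - <<'E'
from h import *
S=imaging.capture("side")
s=bot.read_state();print(s["position"],s["force"])
f=lambda h,s,v:(s<60)&(v>60)
cv2.imwrite("pics/bot.png",cv2.resize(S[110:200,230:350],(400,300),interpolation=cv2.INTER_CUBIC)[:,:,::-1])
E
```

```text
[ 0.514  -0.2248  0.1689] [-1.8688  0.5032 -2.8174]
```

View pics/bot.png

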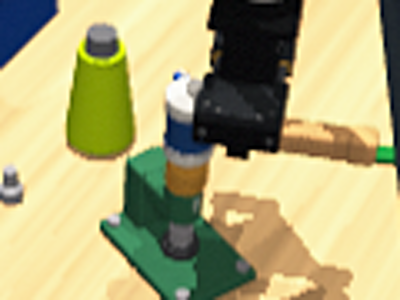

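At the bottom the mallet face is about 12–13 mm into the ram travel, with only the spring force added (~3 N), so it's a good blow. Now I'll lift it and carry it back to its original spot.

Request:
drive_tool(deltas="10 0 0 20 0;10 0 0 50 0;10 -1 20 50 0;10 -5 60 50 0;10 -9 105 50 0;10 -13 150 50 0;10 -17 195 50 0;10 -21 240 50 0;10 -25 285 50 0;10 -29 330 50 0;10 -32 365 50 0;10 -34 386 50 0")

```text
time_s: 8.9
position: [0.4787, 0.1637, 0.2202]
tcp_rot: [[0.952, 0.306, -0.003], [0.306, -0.952, 0.001], [-0.002, -0.002, -1.0]]
force: [0.0, -0.3, -5.1]
opening: 0.274
grasp_force: 30.0
```

Request:
drive_tool(deltas="10 0 0 -40 0;10 0 0 -80 0;10 0 0 -120 0;10 0 0 -150 0;10 0 0 -172 0;10 0 0 -186 0;10 0 0 -194 0;10 0 0 -198 0;10 0 0 -198 0;10 0 0 -198 0")

```text
time_s: 9.9
position: [0.4816, 0.1607, 0.0232]
tcp_rot: [[0.953, 0.303, 0.001], [0.303, -0.953, 0.0], [0.001, 0.0, -1.0]]
force: [-0.0, 0.9, -5.4]
opening: 0.274
grasp_force: 30.0
```

Request:
drive_tool(deltas="10 0 0 -3 0;10 0 0 -5 0;10 0 0 -7 0;10 0 0 -7 0;10 0 0 -7 0")

```text
time_s: 10.4
position: [0.4805, 0.1603, 0.016]
tcp_rot: [[0.953, 0.303, -0.001], [0.303, -0.953, -0.0], [-0.001, -0.0, -1.0]]
force: [-3.3, -1.6, 3.7]
opening: 0.27
grasp_force: 30.0
```

Touchdown: the wrist now carries no weight. Release and rise.

Request:
drive_tool(deltas="30 0 0 0 0;34 0 0 0 0;45 0 0 0 0;60 0 0 0 0;80 0 0 0 0;87 0 0 0 0;87 0 0 0 0;87 0 0 0 0;87 0 0 0 0")

```text
time_s: 11.3
position: [0.4811, 0.1605, 0.0155]
tcp_rot: [[0.953, 0.303, -0.0], [0.303, -0.953, 0.0], [0.0, -0.0, -1.0]]
force: [-0.4, -0.4, 0.8]
opening: 0.94
grasp_force: 0.0
```

Request:
drive_tool(deltas="87 0 0 15 0;87 0 0 50 0;87 0 0 100 0;87 0 0 150 0;87 0 0 190 0;87 0 0 210 0;87 0 0 210 0;87 0 0 210 0")

```text
time_s: 12.1
position: [0.4806, 0.1604, 0.2252]
tcp_rot: [[0.953, 0.303, -0.0], [0.303, -0.953, -0.0], [-0.0, -0.0, -1.0]]
force: [-0.8, -0.8, -0.3]
opening: 0.998
grasp_force: 0.0
```

```bash
python3 - <<'E'
from h import *
s=bot.read_state();print(s["position"],s["joint_positions"],s["opening"])
E
```

```text
[0.4806 0.1604 0.2252] [ 5.8027 20.9427 98.6496 -0.0016 60.4269 78.168 ] 0.9982489462987582
```

Request:
drive_tool(deltas="87 78 -371 0 1.57;87 78 -371 0 1.57;87 78 -371 0 1.57;87 78 -371 0 1.57;87 78 -371 0 1.57;87 78 -371 0 1.57;87 78 -371 0 1.57;87 78 -371 0 1.57;87 78 -371 0 1.57;87 78 -371 0 1.57;87 78 -371 0 1.57;87 78 -371 0 1.57")

```text
time_s: 13.3
position: [0.5577, -0.2101, 0.2226]
tcp_rot: [[-0.302, 0.953, -0.005], [0.953, 0.302, 0.003], [0.004, -0.004, -1.0]]
force: [1.2, 0.1, 0.0]
opening: 0.997
grasp_force: 0.0
```

Request:
drive_tool(deltas="87 0 0 0 1.57;87 0 0 0 1.57;87 0 0 0 1.57;87 0 0 0 1.57;87 0 0 0 1.57;87 0 0 0 1.57;87 0 0 0 1.57;87 0 0 0 1.57;87 0 0 0 1.57;87 0 0 0 1.57;87 0 0 0 1.57;87 0 0 0 1.57")

```text
time_s: 14.5
position: [0.5584, -0.2099, 0.2239]
tcp_rot: [[-0.954, -0.299, -0.003], [-0.299, 0.954, 0.002], [0.002, 0.002, -1.0]]
force: [-0.1, -0.4, 0.3]
opening: 1.003
grasp_force: 0.0
```

```bash
python3 - <<'E'
from h import *
s=bot.read_state();print(s["position"],s["joint_positions"],s["opening"])
S,T=imaging.capture("side"),imaging.capture("top")
q=lambda im,x,y,w,h:cv2.resize(im[y:y+h,x:x+w],(400,300),interpolation=cv2.INTER_CUBIC)
cv2.imwrite("pics/cap.png",np.hstack([q(S,230,110,120,90),q(S,205,225,120,90)])[:,:,::-1])
E
```

```text
[ 0.5584 -0.2099  0.2239] [ -31.3217   27.9996   86.0847    0.0009   66.094  -138.7086] 1.0027718583968903
```

View pics/cap.png

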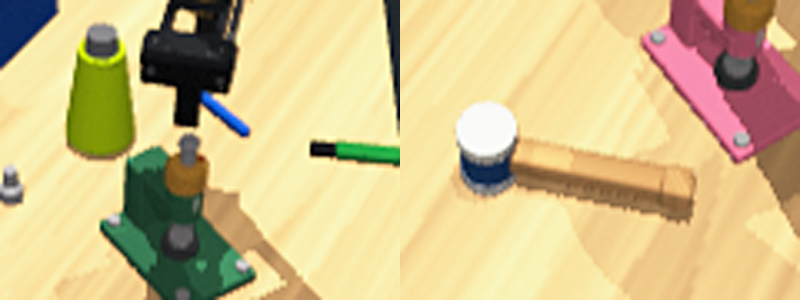

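The mallet is standing on its face where it began (right crop, head at (487,145)), and the open gripper is over the cap (left crop, (187,175)). Descend around the cap and close.

Request:
drive_tool(deltas="87 0 0 -30 0;87 0 0 -65 0;87 0 0 -95 0;87 0 0 -112 0;87 0 0 -118 0;87 0 0 -118 0;87 0 0 -118 0")

```text
time_s: 15.3
position: [0.5598, -0.2109, 0.1083]
tcp_rot: [[-0.954, -0.301, 0.001], [-0.301, 0.954, -0.001], [-0.001, -0.001, -1.0]]
force: [0.7, -0.5, 0.9]
opening: 0.999
grasp_force: 0.0
```

Request:
drive_tool(deltas="60 0 0 0 0;50 0 0 0 0;46 0 0 0 0;42 0 0 0 0;30 0 0 0 0;30 0 0 0 0;30 0 0 0 0;30 0 0 0 0")

```text
time_s: 16.1
position: [0.5592, -0.2108, 0.1076]
tcp_rot: [[-0.953, -0.301, 0.0], [-0.301, 0.953, -0.0], [-0.0, -0.0, -1.0]]
force: [0.8, -1.5, -0.3]
opening: 0.473
grasp_force: 30.0
```

Gripped: 41 mm opening, 30 N, little side force. Now screw down clockwise, following the thread.

Request:
drive_tool(deltas="30 0 0 -0.1 -0.14;30 0 0 -0.2 -0.28;30 0 0 -0.3 -0.42;30 0 0 -0.4 -0.56;30 0 0 -0.4 -0.7;30 0 0 -0.5 -0.84;30 0 0 -0.6 -0.98;30 0 0 -0.7 -1.12;30 0 0 -0.8 -1.26;30 0 0 -0.9 -1.4;30 0 0 -1 -1.54;30 0 0 -1 -1.6")

```text
time_s: 17.3
position: [0.5596, -0.2101, 0.1066]
tcp_rot: [[-0.27, 0.963, 0.001], [0.963, 0.27, 0.001], [0.0, 0.001, -1.0]]
force: [1.7, 1.2, -0.3]
opening: 0.468
grasp_force: 30.0
```

Request:
drive_tool(deltas="30 0 0 -0.1 -0.14;30 0 0 -0.2 -0.28;30 0 0 -0.3 -0.42;30 0 0 -0.4 -0.56;30 0 0 -0.4 -0.7;30 0 0 -0.5 -0.84;30 0 0 -0.6 -0.98;30 0 0 -0.7 -1.12;30 0 0 -0.8 -1.26;30 0 0 -0.9 -1.4;30 0 0 -1 -1.54;30 0 0 -1 -1.6")

```text
time_s: 18.5
position: [0.5603, -0.2106, 0.1056]
tcp_rot: [[0.97, 0.242, 0.003], [0.242, -0.97, -0.0], [0.002, 0.001, -1.0]]
force: [1.8, 0.2, -1.1]
opening: 0.473
grasp_force: 30.0
```

```bash
python3 - <<'E'
from h import *
s=bot.read_state();print(s["position"],s["joint_positions"],s["force"],s["moment"],s["tau"])
E
```

```text
[ 0.5603 -0.2106  0.1056] [-31.3121  36.8543  91.773    0.0685  51.2371  44.6676] [ 1.7762  0.1984 -1.0947] [ 0.042  -0.3658  0.0431] [ -0.8064 -44.9539 -12.2232  -0.2371   0.5367  -0.0847]
```

Request:
drive_tool(deltas="30 0 0 -0.1 -0.14;30 0 0 -0.2 -0.28;30 0 0 -0.3 -0.42;30 0 0 -0.4 -0.56;30 0 0 -0.4 -0.7;30 0 0 -0.5 -0.84;30 0 0 -0.6 -0.98;30 0 0 -0.7 -1.1;30 0 0 -0.7 -1.1")

```text
time_s: 19.4
position: [0.5601, -0.2111, 0.1049]
tcp_rot: [[0.658, -0.753, 0.002], [-0.753, -0.658, -0.001], [0.002, -0.001, -1.0]]
force: [2.7, -1.7, -1.5]
opening: 0.471
grasp_force: 30.0
```

```bash
cat > st.py <<'E'
from h import *
s=bot.read_state();R=s["tcp_rot"];print(s["time_s"],s["position"],"yaw",np.degrees(np.arctan2(R[1][0],R[0][0])),"q6",s["joint_positions"][5],s["force"],s["moment"],"tau6",s["tau"][5],s["grasp_force"])
E
python3 st.py
```

```text
19.4 [ 0.5601 -0.2111  0.1049] yaw -48.828853173662225 q6 107.48382906431297 [ 2.6731 -1.7077 -1.4623] [-0.2408 -0.2375 -0.0331] tau6 0.37455850280821323 30.00151206739247
```

Request:
drive_tool(deltas="30 0 0 0 -0.1;30 0 0 0 -0.15;30 0 0 0 -0.15")

```text
time_s: 19.7
position: [0.5595, -0.2104, 0.1048]
tcp_rot: [[0.542, -0.841, 0.0], [-0.841, -0.542, -0.0], [0.001, -0.0, -1.0]]
force: [1.5, -0.7, -0.4]
opening: 0.478
grasp_force: 30.0
```

```bash
python3 st.py
```

```text
19.7 [ 0.5595 -0.2104  0.1048] yaw -57.19444838755523 q6 115.88448102581191 [ 1.5405 -0.6948 -0.3971] [ 0.0603 -0.2279  0.3419] tau6 0.49405038356781006 29.99878854956478
```

Moment about z jumped to 0.34 N m (friction is 0.06) at 255° turned, matching the stripe estimate. One small extra push will confirm the stop.

Request:
drive_tool(deltas="30 0 0 0 -0.06;30 0 0 0 -0.06;30 0 0 0 -0.06")

```text
time_s: 20.0
position: [0.5589, -0.2096, 0.1048]
tcp_rot: [[0.489, -0.872, -0.001], [-0.872, -0.489, 0.001], [-0.001, -0.0, -1.0]]
force: [1.7, 3.6, 0.4]
opening: 0.475
grasp_force: 30.0
```

```bash
python3 st.py
```

```text
20.0 [ 0.5589 -0.2096  0.1048] yaw -60.69609485109678 q6 119.35777804987633 [1.6953 3.6276 0.3616] [ 0.6776 -0.1699  0.503 ] tau6 0.4999958351254463 29.998270785436034
```

The moment climbs to 0.5 N m with barely any rotation, so the cap is bottomed. Back off a quarter turn.

Request:
drive_tool(deltas="30 0 0 0 0.14;30 0 0 0.1 0.28;30 0 0 0.2 0.42;30 0 0 0.3 0.56;30 0 0 0.4 0.7;30 0 0 0.5 0.84;30 0 0 0.6 0.98;30 0 0 0.7 1.12;30 0 0 0.8 1.26;30 0 0 0.9 1.4;30 0 0 1 1.54;30 0 0 1 1.6")

```text
time_s: 21.2
position: [0.5586, -0.2114, 0.1058]
tcp_rot: [[0.857, 0.516, -0.001], [0.516, -0.857, -0.001], [-0.001, 0.001, -1.0]]
force: [-0.6, -1.2, -0.3]
opening: 0.48
grasp_force: 30.0
```

Request:
drive_tool(deltas="30 0 0 0 0;30 0 0 0 0;30 0 0 0 0;30 0 0 0 0;30 0 0 0 0")

```text
time_s: 21.7
position: [0.5587, -0.2112, 0.1058]
tcp_rot: [[0.859, 0.512, -0.001], [0.512, -0.859, -0.001], [-0.001, 0.001, -1.0]]
force: [-2.5, -3.9, -0.2]
opening: 0.478
grasp_force: 30.0
```

```bash
python3 st.py; python3 - <<'E'
from h import *
q=lambda im,x,y,w,h:cv2.resize(im[y:y+h,x:x+w],(400,300),interpolation=cv2.INTER_CUBIC)
S=imaging.capture("side");T=imaging.capture("top")
cv2.imwrite("pics/end.png",np.hstack([q(S,262,132,48,36),q(T,276,165,64,48)])[:,:,::-1])
for n in("side","top"):
  for a in(0,70,90,110):
    y=np.radians(-27+a);print(n,a,proj(n,(.5583+.019*np.cos(y),-.2103+.019*np.sin(y),.135)))
E
```

```text
21.7 [ 0.5587 -0.2112  0.1058] yaw 30.81034530805809 q6 27.866768662053534 [-2.5151 -3.9272 -0.2215] [-0.9888  0.3742 -0.0069] tau6 -0.011430358572397381 29.99918593559414
side 0 [282.2095 155.5583]
side 70 [279.9752 159.7249]
side 90 [280.8548 161.0117]
side 110 [282.3207 162.0478]
top 0 [311.6134 183.4567]
top 70 [305.2277 184.1625]
top 90 [304.0423 185.6683]
top 110 [303.4577 187.4973]
```

View pics/end.png

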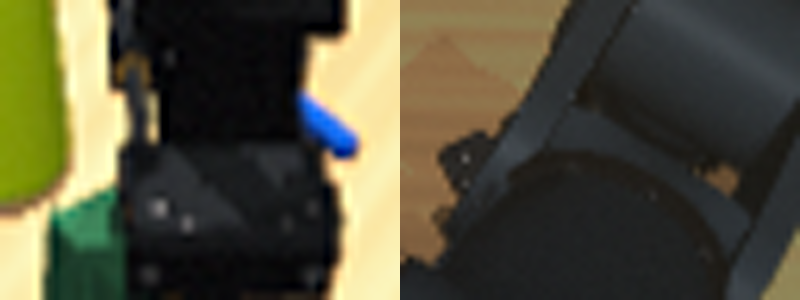

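The gripper hides the stripe, so I go by the measured turn: 91.5° back from the stop, still gripping at 30 N with almost no twist left. Handing in.

```bash
python3 -c "
from rig import bot; print(bot.hand_in())"
```

```text
the job is handed in; nothing more can be done
None
```

I handed the job in at about 22 s: the ram was struck about 12 mm down, the mallet stands back on the bench, and the cap was screwed to its stop, backed off about 90° by the gripper's rotation (its stripe was hidden from the cameras) and is still gripped at 30 N; the hand-in returned no verdict.

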